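Lock the stud tray in its dock through the L-shaped gate

ROBOT

A 7-joint arm with a two-finger parallel gripper is mounted at the origin on a cart in front of the work surface, level with it; the furniture and walls round the work are solid. World frame = base frame: x ahead of the robot, y to its left, z up, the work surface at z = 0. Lengths are in mm, angles in rad, forces in N, time in s.
With the tool pointing down it reaches from about 400 to 850 mm from the base axis. Payload 6.9 kg.
Tool frame: the origin (TCP) lies on the mounting face of the last link; the fingertips stand 173 mm ahead of it and the grasp point (between the pads) lies 155 mm ahead of it (manip.tip_extent is the distance from the TCP to the fingertips, in mm); z points along the fingers, y is the line along which they close (so a half turn about z gives the same grasp; the last joint's range is limited). The gripper opens to 85 mm and grips with 20 to 120 N. Pads are 22 mm wide; open, the fingers measure 114 mm over their backs; the gripper's body (76 mm by 85 mm) begins 54 mm behind the grasp point. The pads swing forward as they close: fully open they stand 13 mm farther back than shut.
Start: joints at [1.258, 0.507, -0.238, 1.5, 0.126, 1.149, -0.155], TCP at [254.136, -570.993, 404.675] pointing down, gripper open.
Joint ranges: [-3.08, 3.08], [-0.24, 2.05], [-1.43, 1.35], [0, 2.5], [-1.52, 4.66], [0.17, 1.96], [-2.89, 2.89]. Speed limits (rad/s): [2.39, 2.39, 3.14, 3.14, 3.14, 3.14, 3.14].

INTERFACE

Orientations are given as [roll, pitch, yaw] about the fixed x, y, z axes, in that order (R = Rz(yaw) Ry(pitch) Rx(roll)).
In Python, from station import manip gives the robot as it stands. The module is installed in compiled form; this text tells all that it offers.
- The arm moves only by the tool move_arm, never from a script. Its argument "series" is one flat list of numbers, 7 for each row, row after row: the turn, a rotation vector about the tool's x, y, z in degrees, then the shift along the tool's x, y, z in cm, then the opening, from 0 (shut) to 1 (fully open). A call has 1 to 20 rows; each row shifts and turns the commanded pose from where the row before left it, along the tool's axes as they then stand; what a row does not reach is not made up. A row lasts 1/10 s, in which the tool goes at most 50 mm and 8.59 degrees, less where a joint would pass 70% of its speed; a pose out of reach is approached as far as the arm can. A call with a gripper value outside its range is refused whole. The fingers move at their own pace and stop on an object; "force" is the grip in N (left out, the last holds). Time passes only in rows, so rows that do not move let the fingers close. It gives the time, the measured TCP pose, the force, the opening and the grip force at its end, in the units of the state.
- manip.get_state(): the state, without advancing time (a new reading comes with each control period).
- manip.capture(name): name is "scene" or "top"; returns the picture (384x512x3 uint8, blue, green, red); there is no depth.
- manip.camera_params(name): a dict with "vertical_fov" (degrees; the focal length in pixels is half the picture's height over the tangent of half this angle, whatever the lens; pixels are square), "cx", "cy" (the principal point, pixels), "D" ([k1, k2, p1, p2, k3] as OpenCV has them; the pictures are not rectified), "eye" and "rotation" of the camera in the world. Camera axes: x right, y up, looking along -z (the intrinsics and any distortion apply to the point x, -y, -z); pixel columns grow to the right and rows downward; lengths in mm; the calibration is good to about 2 mm. A picture is of the moment at which its call begins. camera_params takes no time and is no camera call.
- manip.job_done(): hands the job in; it is judged then, once.
The state is a dict: "time_s": time; "qpos": joint angles; "dq": joint speeds; "effort": joint torques, N m; "ee_pos": TCP position; "tcp_rot": TCP orientation; "wrist_force": force on the tool from outside, world axes, zero at the start; "wrist_torque": the same for the moment, N m; "width": finger opening in mm; "grip_force": force on a finger pad.
Only numpy, scipy, OpenCV 4.12 (cv2) and the standard library are available. Lean on these libraries where they do the work, as an engineer would, in place of code of your own. Each camera call takes 0.05 s, during which the arm holds its last target. There are 200 camera calls.

TASK

Lock the white stud tray into its dock: with the fingertips, push the black knob along the slot towards the tray as far as it goes, then push it sideways round the corner of the L-shaped slot until it sits fully home at the green end, and come away from it. Only push the knob gently from its side - do not take it between the fingers - and leave the tray, the amber dropper bottle and the green sleeve standing as they are.

Things in the scene. Friction and masses are not known exactly. Their poses are not given: they have to be found in the camera images.
- dock: fixed steel and aluminium tray dock, 220 (x) x 124 (y) mm, between two tall tube racks. Origin: centre of its underside, on the table. x points from the lock (near the robot) to the tray, y left, z up. Lock: level gate plate, x -110..0, y -50..50 mm, top 62 mm above the table, with an L-shaped slot 16 to 18 mm wide. Only the knob stands above the plate
- knob (a point): centre of the upright black knob with orange ring: cylinder 30 mm in diameter, 30 mm high, 66 to 96 mm above the table (4 mm over the plate). Its 12 mm pin follows the slot with 2 mm play each side; it cannot be lifted out or turned. It slides at about 3 to 5 N and stays where it is left
- gate_corner (a point): where the knob's centre is when the pin is in the corner of the slot, at the end of the first leg (60 mm long, along the dock's +x at y = +17 mm, from an end painted red)
- gate_end (a point): where the knob's centre is when the pin is fully home in the locking notch: from the corner the slot turns right (dock's -y) for 34 mm, to an end painted green
- carriage (a joint): travel of the knob along the first leg, m: 0 at the red end, 0.060 at the stop in the corner; starts between 0 and 0.018. The steel tongue under the gate plate moves with it, over the tray
- cross_slide (a joint): travel of the knob sideways (dock's -y), m: 0 in the first leg (play 0.002 either way), 0.034 fully home at the green end. It can move only once carriage is above about 0.056; once it has moved, carriage cannot go back
- tray: loose white tray of dark studs, 70 x 104 x 33 mm, lying in the fence of the dock, its top 41 mm above the table. Origin: centre of its underside
- dropper_mid (a point): half-way up the loose amber dropper bottle, 34 mm in diameter and 112 mm high, standing on the table to the right of the dock
- sleeve_mid (a point): half-way up the loose green tube sleeve, 17 mm in diameter and 94 mm high, standing on the table to the left, near its front edge
There are look-alikes about, which are no part of the job. What is shaped like the part that bears dropper_mid but yellow is not meant.

How it is judged (in metres and radians):
On the way, in this order (a step that is already met when the one before it is completed fails the run):
1. the knob is pushed along the first leg to the corner (value of joint carriage above 0.055 m and value of joint cross_slide below 0.012 m), for 0.05 s.
2. the knob is pushed sideways to the green end (value of joint cross_slide above 0.03 m and value of joint carriage above 0.052 m), for 0.2 s.
At the end, for the whole second after the job is handed in: The knob rests in the locking notch, at least 30 of its 34 mm from the first leg, with the tray flat in the dock within 10 mm of where it was, and the bottle and the sleeve upright (all of step 2 and velocity of joint cross_slide below 0.005 m/s and z of tray in the frame of dock below 0.012 m and distance of tray from where it was at the start of the episode below 0.01 m and angle between each of dropper_mid, sleeve_mid's own z axis and vertical below 0.2 rad); the robot touches nothing.
It fails at once if the knob is taken between the fingers instead of being pushed from outside (horizontal distance between the grasp point and knob below 0.012 m and z of the grasp point in the frame of dock below 0.109 m).
It fails at once if the knob is shoved with more than 60 N (contact force between the fingers and cross_slide above 60 N).
It fails at once if the tray is lifted or shifted by more than 15 mm (distance of tray from where it was at the start of the episode above 0.015 m).
It fails at once if the dropper bottle is moved by more than 20 mm (distance of dropper_mid from where it was at the start of the episode above 0.02 m).
It fails at once if the green sleeve is moved by more than 20 mm (distance of sleeve_mid from where it was at the start of the episode above 0.02 m).
It also fails if it takes over 45 s, if anything falls off the work surface, if the arm or the gripper's body presses on something with over 40 N, if the wrist force passes 120 N, or if a joint passes its speed limit or range.

## Working session

There is one attempt and no reset: what is moved stays moved. The work goes in short steps, Python scripts to look and compute and a tool call to move; the robot and the scene stay as the last step left them, time stands still between calls to the robot, and variables do not carry over. Pictures are saved under pics/ and viewed, at most 10 in all, crops included, and the job is handed in when it is done.

Besides the shell and the picture viewer there is one more tool, called after "Request:" in YAML: its name, and indented under it one key for each argument. move_arm: Moves the arm, as the interface text tells. Its arguments: {"type":"object","properties":{"series":{"type":"array"},"force":{"type":"number"}},"required":["series"]}

```bash
mkdir -p pics; cat > h.py <<'E'
import numpy as np, cv2
from station import manip
def ray(n,u,v):
    p=manip.camera_params(n); f=192/np.tan(np.radians(p["vertical_fov"])/2)
    K=np.array([[f,0,p["cx"]],[0,f,p["cy"]],[0,0,1]])
    q=cv2.undistortPoints(np.array([[[u,v]]],float),K,np.array(p["D"],float))[0,0]
    return np.array(p["eye"]),np.array(p["rotation"])@np.array([q[0],-q[1],-1])
def onz(n,u,v,z):
    e,d=ray(n,u,v); return e+d*(z-e[2])/d[2]
E
python3 - <<'E'
from h import *
a=manip.capture("scene");b=manip.capture("top")
cv2.imwrite("pics/s0.png",a);cv2.imwrite("pics/t0.png",b)
for n in("scene","top"):print(manip.camera_params(n))
s=manip.get_state();print(s["time_s"],s["ee_pos"],s["tcp_rot"],s["width"])
E
```

```text
{'vertical_fov': 45.85277948285465, 'cx': 250.59463617026913, 'cy': 188.06448721666283, 'D': array([-0.12270604,  0.        ,  0.        ,  0.        ,  0.        ]), 'eye': array([-214.72990355, -933.08252822,  828.11430005]), 'rotation': array([ 1.00047742, -0.02246425, -0.68144504])}
{'vertical_fov': 55.34592688673451, 'cx': 255.35881319842713, 'cy': 189.77888972005255, 'D': array([-0.01048597,  0.        ,  0.        ,  0.        ,  0.        ]), 'eye': array([ 347.20969092,    5.9081937 , 1234.14243602]), 'rotation': array([ 0.16138471, -0.02710797, -1.54202029])}
0.1 [ 254.02998349 -570.85908311  403.91922931] [-3.13999472e+00  2.79954653e-05  4.18784555e-01] 85.30845289226632
```

View pics/s0.png

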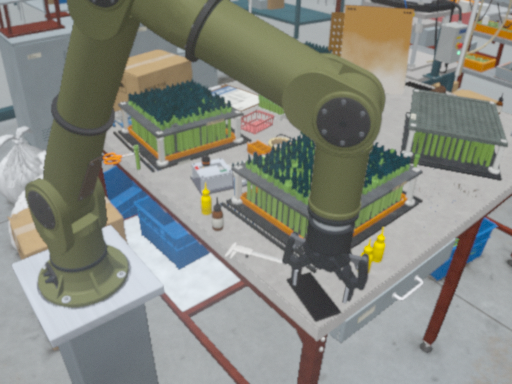

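View pics/t0.png

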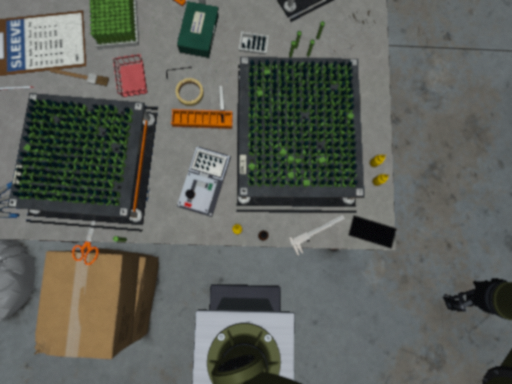

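The scene view shows the dock near (213,175), with the knob near (205,160). The amber bottle is at (217,217) and the yellow look-alike at (206,200). In the top view the dock is at (204,182), the knob at (191,190), the amber bottle at (263,236) and the sleeve at (118,239). Next I'll enlarge the dock.

```bash
sed -i 's/np.array(p\["rotation"\])@/Rotation.from_euler("xyz",p["rotation"]).as_matrix()@/; 1a from scipy.spatial.transform import Rotation' h.py
python3 - <<'E'
from h import *
t=np.mean([manip.capture("top").astype(float) for _ in range(4)],0).astype(np.uint8)
s=cv2.imread("pics/s0.png")
A=cv2.resize(t[140:250,150:280],None,fx=6,fy=6,interpolation=cv2.INTER_CUBIC)[:600]
cv2.imwrite("pics/t1.png",A)
cv2.imwrite("pics/s1.png",cv2.resize(s[135:240,170:270],None,fx=5,fy=5,interpolation=cv2.INTER_CUBIC))
for u,v in[(191,190),(199,149),(229,155),(212,213),(179,205)]:print(u,v,onz("top",u,v,62).round())
print(onz("top",263,236,100),onz("top",118,239,94))
for u,v in [(244,350)]:print(onz("top",u,v,0))
E
```

```text
191 190 [531. 187.  62.]
199 149 [669. 169.  62.]
229 155 [652.  70.  62.]
212 213 [459. 116.  62.]
179 205 [481. 223.  62.]
[389.39387906 -47.18501051 100.        ] [367.06791773 396.57700128  94.        ]
[29.81464529 -0.41081231  0.        ]
```

View pics/t1.png

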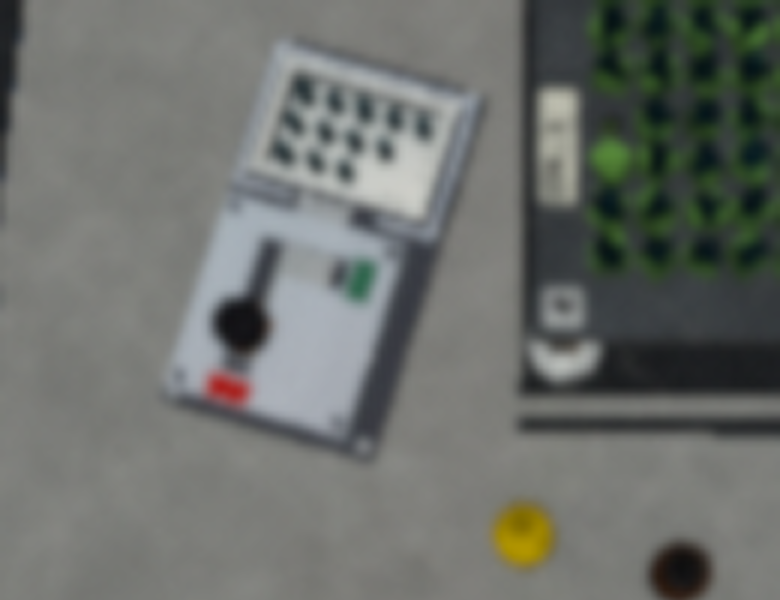

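View pics/s1.png

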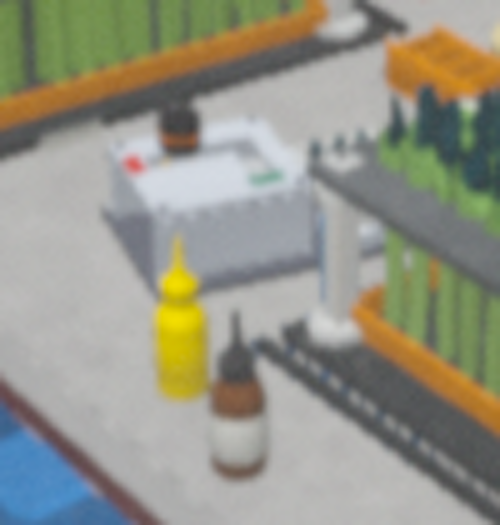

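The top crop shows the knob at (241,325), the red end at (229,388), the green end at (361,280), the corner near (270,245) and the tray beyond. The scene crop confirms that the tall rack is well to the right, with the yellow and amber bottles in front of the dock.

```bash
python3 - <<'E'
from h import *
def P(x,y,z):return onz("top",(x+.5)/6-.5+150,(y+.5)/6-.5+140,z)[:2]
k=P(241,325,96);print("knob",k)
pts=dict(red=P(229,388,62),green=P(361,280,62),legend=P(272,243,62),nl=P(165,395,62),fl=P(232,190,62),screwNL=P(180,380,62),screwFL=P(236,203,62),screwNR=P(338,420,62),screwFR=P(390,250,62))
for n,p in pts.items():print(n,p.round(1))
def ang(a,b):d=pts[b]-pts[a];return np.degrees(np.arctan2(d[1],d[0])),np.hypot(*d)
for a,b in[("nl","fl"),("screwNL","screwFL"),("screwNR","screwFR"),("screwNR","screwNL"),("screwFR","screwFL"),("red","legend")]:print(a,b,ang(a,b))
d=P(485,95,41)-P(430,235,41);print(np.degrees(np.arctan2(d[1],d[0])))
d=P(283,40,41)-P(485,95,41);print(np.degrees(np.arctan2(d[1],d[0]))-90)
t=cv2.imread("pics/t1.png");h=cv2.cvtColor(t,cv2.COLOR_BGR2HSV)
m=(h[...,2]<60)&(np.hypot(*(np.indices(h.shape[:2])-np.array([325,241])[:,None,None]))<40)
ys,xs=np.nonzero(m);print("dark",xs.mean(),ys.mean(),P(xs.mean(),ys.mean(),96))
for nm,lo,hi in[("red",(0,150,100),(8,255,255)),("green",(60,110,40),(90,255,200))]:
  m=cv2.inRange(h,lo,hi);m[:, 450:]=0
  ys,xs=np.nonzero(m);print(nm,xs.mean(),ys.mean(),P(xs.mean(),ys.mean(),62))
# rack heights: left rack corner, right rack corner world at z~? 
print(onz("top",238,190,150),onz("top",155,110,150))
E
```

```text
knob [513.9693563  185.40458215]
red [484.7 195.2]
green [545.6 127.7]
legend [564.3 176.7]
nl [479.8 229. ]
fl [592.8 199.9]
screwNL [488.2 221.5]
screwFL [585.7 197.3]
screwNR [469.4 136.2]
screwFR [562.6 112.8]
nl fl (np.float64(-14.463143624388971), np.float64(116.64141492282936))
screwNL screwFL (np.float64(-13.957065302813774), np.float64(100.47620791379273))
screwNR screwFR (np.float64(-14.090617682931894), np.float64(96.09866559647841))
screwNR screwNL (np.float64(77.58639663964267), np.float64(87.35341989515558))
screwFR screwFL (np.float64(74.71792881171248), np.float64(87.569140220755))
red legend (np.float64(-13.1209571502049), np.float64(81.71919883557561))
-18.61945119619393
-13.614579731934782
dark 242.04749612803303 324.236964377904 [514.38944962 184.88347041]
red 227.28146453089244 388.74141876430207 [484.27945609 196.09458919]
green 360.68359375 280.25390625 [545.46868628 127.84528299]
[522.14810875  33.60175535 150.        ] [764.03367257 299.00801375 150.        ]
```

Request:
move_arm:
  series: [0,0,7.6,0,0,-0.8,0,0,0,7.6,0,0,-0.8,0,0,0,7.6,0,0,-0.8,0,0,0,7.6,0,0,-0.8,0,0,0,7.6,0,0,-0.8,0,0,0,0,0.2,-3.5,0,0,0,0,0,0.2,-4,0,0,0,0,0,0.2,-4,0,0,0,0,0,0.2,-4,0,0,0,0,0,0.2,-4,0,0,0,0,0,0.2,-4,0,0,0,0,0,0.2,-4,0,0,0,0,0,0.2,-4,0,0,0,0,0,0.2,-4,0,0]

```text
time_s: 1.7
ee_pos: [357.6, -229.2, 444.9]
tcp_rot: [3.141, -0.001, -0.244]
wrist_force: [1.1, -0.9, 0.3]
width: -0.1
grip_force: 0.0
```

Request:
move_arm:
  series: [0,0,0,0,-4,0,0,0,0,0,0,-4,0,0,0,0,0,0.1,-4,0,0,0,0,0,0.1,-4,0,0,0,0,0,0.1,-4,0,0,0,0,0,0.1,-4,0,0,0,0,0,0.1,-4,0,0,0,0,0,0.1,-4,0,0,0,0,0,0.1,-4,0,0,0,0,0,0.1,-4,0,0,0,0,0,0,-4,0,0,0,0,0,0,0,3,0,0,0,0,0,0,4,0,0,0,0,0,0,4,0,0,0,0,0,0,0,0]

```text
time_s: 3.2
ee_pos: [470.4, 193.1, 330.7]
tcp_rot: [3.136, 0.007, -0.244]
wrist_force: [-0.7, -0.9, 0.1]
width: -0.1
grip_force: 0.0
```

```bash
python3 - <<'E'
from h import *
s=cv2.resize(manip.capture("scene")[90:210,150:290],None,fx=5,fy=5,interpolation=cv2.INTER_CUBIC)
t=cv2.resize(manip.capture("top")[140:250,150:280],None,fx=5,fy=5,interpolation=cv2.INTER_CUBIC)
cv2.imwrite("pics/s2.png",s);cv2.imwrite("pics/t2.png",t)
s=manip.get_state();print(s["ee_pos"],s["tcp_rot"],manip.tip_extent)
E
```

```text
[471.91519093 194.26537152 335.21573457] [ 3.14124628e+00  9.35599847e-04 -2.44150999e-01] 173.4
```

View pics/s2.png

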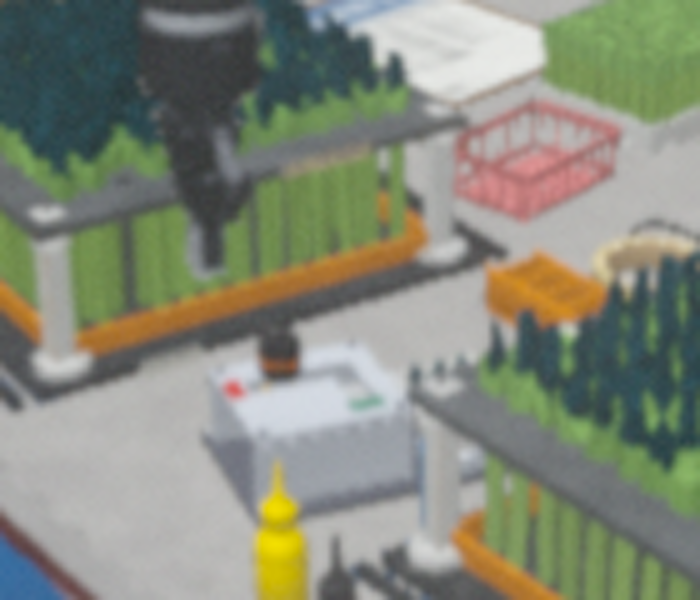

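The scene view shows the closed gripper with its tips at (208,270), high and in front of the knob at (280,350) and clear of both racks. I'll go down behind the knob.

Request:
move_arm:
  series: [0,0,0,0,-0.3,2,0,0,0,0,0,0,2,0,0,0,0,0,0,2,0,0,0,0,0,0,1.5,0,0,0,0,0,0,1,0,0,0,0,0,0,0,0,0,0,0,0,0,0,0]

```text
time_s: 4.0
ee_pos: [473.0, 197.3, 251.0]
tcp_rot: [-3.14, -0.002, -0.245]
wrist_force: [0.8, 0.9, 0.8]
width: 0.1
grip_force: 0.0
```

Request:
move_arm:
  series: [0,0,0,0.4,0,0,0,0,0,0,0.4,0,0,0,0,0,0,0.4,0,0,0,0,0,0,0.4,0,0,0,0,0,0,0.4,0,0,0,0,0,0,0,0,0,0]

```text
time_s: 4.6
ee_pos: [492.4, 192.0, 249.6]
tcp_rot: [-3.142, 0.0, -0.245]
wrist_force: [-1.2, 0.4, -0.0]
width: -0.3
grip_force: 0.0
```

Request:
move_arm:
  series: [0,0,0,0.3,0,0,0,0,0,0,0.3,0,0,0,0,0,0,0.3,0,0,0,0,0,0,0.3,0,0,0,0,0,0,0.3,0,0,0]

```text
time_s: 5.1
ee_pos: [506.5, 188.4, 249.6]
tcp_rot: [3.141, 0.0, -0.244]
wrist_force: [-3.1, 0.4, 0.9]
width: 0.0
grip_force: 1.4
```

Request:
move_arm:
  series: [0,0,0,0.3,0,0,0,0,0,0,0.3,0,0,0,0,0,0,0.3,0,0,0,0,0,0,0.3,0,0,0,0,0,0,0.3,0,0,0]

```text
time_s: 5.6
ee_pos: [521.2, 184.6, 249.6]
tcp_rot: [3.141, 0.0, -0.245]
wrist_force: [-3.1, 0.1, 1.4]
width: 0.3
grip_force: 1.5
```

Contact is made and the knob slides at about 3 N. I'll keep on to the stop.

Request:
move_arm:
  series: [0,0,0,0.2,0,0,0,0,0,0,0.2,0,0,0,0,0,0,0.1,0,0,0]

```text
time_s: 5.9
ee_pos: [526.0, 183.4, 249.6]
tcp_rot: [3.141, 0.0, -0.245]
wrist_force: [-4.1, -1.6, 0.3]
width: -0.1
grip_force: 1.3
```

Request:
move_arm:
  series: [0,0,0,0.1,0,0,0,0,0,0,0.1,0,0,0]

```text
time_s: 6.1
ee_pos: [527.8, 183.0, 249.6]
tcp_rot: [3.141, 0.0, -0.245]
wrist_force: [-3.2, -1.6, 0.7]
width: 0.1
grip_force: 1.3
```

Request:
move_arm:
  series: [0,0,0,0.1,0,0,0,0,0,0,0.1,0,0,0]

```text
time_s: 6.3
ee_pos: [529.8, 182.7, 249.6]
tcp_rot: [3.142, 0.0, -0.244]
wrist_force: [-2.6, -0.7, -0.6]
width: 0.4
grip_force: 1.3
```

Request:
move_arm:
  series: [0,0,0,0.1,0,0,0,0,0,0,0.1,0,0,0]

```text
time_s: 6.5
ee_pos: [531.7, 182.2, 249.7]
tcp_rot: [3.142, 0.0, -0.244]
wrist_force: [-1.7, -1.8, -1.1]
width: -0.3
grip_force: 1.3
```

Request:
move_arm:
  series: [0,0,0,0.1,0,0,0,0,0,0,0.1,0,0,0]

```text
time_s: 6.7
ee_pos: [533.7, 181.7, 249.7]
tcp_rot: [-3.142, 0.0, -0.244]
wrist_force: [-3.1, -1.1, -0.9]
width: 0.0
grip_force: 1.3
```

Request:
move_arm:
  series: [0,0,0,0.1,0,0,0,0,0,0,0.1,0,0,0]

```text
time_s: 6.9
ee_pos: [535.4, 181.3, 249.6]
tcp_rot: [3.141, 0.001, -0.244]
wrist_force: [-5.7, -0.8, 0.2]
width: 0.1
grip_force: 3.0
```

Force is rising, so I may be at the stop.

Request:
move_arm:
  series: [0,0,0,0.1,0,0,0,0,0,0,0.1,0,0,0]

```text
time_s: 7.1
ee_pos: [536.1, 181.4, 249.6]
tcp_rot: [3.141, 0.003, -0.244]
wrist_force: [-11.2, -0.3, 5.1]
width: -0.0
grip_force: 5.4
```

```bash
python3 - <<'E'
from h import *
s=manip.get_state();print(s["ee_pos"],s["wrist_force"])
a=cv2.resize(manip.capture("scene")[120:200,170:270],None,fx=5,fy=5,interpolation=cv2.INTER_CUBIC)
t=cv2.resize(manip.capture("top")[140:220,170:235],None,fx=5,fy=5,interpolation=cv2.INTER_CUBIC)
cv2.imwrite("pics/b3.png",np.hstack([cv2.resize(a,(450,400)),t]))
E
```

```text
[536.11130134 181.36389359 249.61851561] [-11.21891651  -0.2640043    5.05787319]
```

View pics/b3.png

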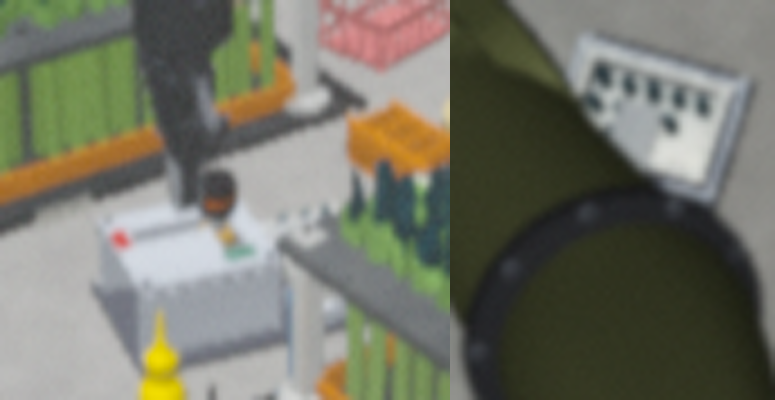

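The scene view shows the knob at (218,195) in the corner, with the finger behind it. In the top view the steel tongue, at about (635,125), is now over the tray. I'll go round to the knob's left side.

Request:
move_arm:
  series: [0,0,0,-0.5,0,0,0,0,0,0,-1,0,0,0,0,0,0,-1,0,0,0,0,0,0,0,-1.2,0,0,0,0,0,0,-1.2,0,0,0,0,0,0,-1,0,0,0,0,0,0,-1,0,0,0,0,0,0,0,0,0,0,0,0,1.2,0,0,0,0,0,0,1.2,0,0,0,0,0,0,1.2,0,0,0,0,0,0,1.2,0,0,0,0,0,0,0,0,0,0]

```text
time_s: 8.5
ee_pos: [572.6, 216.3, 249.4]
tcp_rot: [3.142, -0.001, -0.248]
wrist_force: [-0.1, -0.1, -0.3]
width: 0.3
grip_force: 0.0
```

Request:
move_arm:
  series: [0,0,0,0,0.3,0,0,0,0,0,0,0.3,0,0,0,0,0,0,0,0.3,0,0,0,0,0,0,0,0.3,0,0]

```text
$.series: bad value
```

Request:
move_arm:
  series: [0,0,0,0,0.3,0,0,0,0,0,0,0.3,0,0,0,0,0,0,0.3,0,0,0,0,0,0,0.3,0,0]

```text
time_s: 8.9
ee_pos: [567.2, 206.1, 249.8]
tcp_rot: [3.141, 0.0, -0.244]
wrist_force: [0.6, 0.1, -0.0]
width: 0.1
grip_force: 0.0
```

Request:
move_arm:
  series: [0,0,0,0,0.3,0,0,0,0,0,0,0.3,0,0,0,0,0,0,0.3,0,0]

```text
time_s: 9.2
ee_pos: [565.3, 198.1, 249.9]
tcp_rot: [-3.14, -0.0, -0.244]
wrist_force: [-0.4, 3.4, -0.1]
width: 0.1
grip_force: 1.4
```

Request:
move_arm:
  series: [0,0,0,0,0.3,0,0,0,0,0,0,0.3,0,0,0,0,0,0,0.3,0,0]

```text
time_s: 9.5
ee_pos: [563.0, 188.9, 249.8]
tcp_rot: [-3.141, 0.0, -0.244]
wrist_force: [-0.6, 3.7, 0.6]
width: 0.2
grip_force: 1.5
```

Request:
move_arm:
  series: [0,0,0,0,0.3,0,0,0,0,0,0,0.3,0,0,0,0,0,0,0.3,0,0,0,0,0,0,0.3,0,0]

```text
time_s: 9.9
ee_pos: [560.2, 176.9, 249.7]
tcp_rot: [3.142, 0.0, -0.244]
wrist_force: [-1.8, 2.5, 0.8]
width: -0.3
grip_force: 1.5
```

Request:
move_arm:
  series: [0,0,0,0,0.2,0,0,0,0,0,0,0.1,0,0]

```text
time_s: 10.1
ee_pos: [559.5, 173.9, 249.6]
tcp_rot: [3.141, 0.0, -0.245]
wrist_force: [-1.6, 3.6, 0.0]
width: 0.1
grip_force: 1.3
```

Request:
move_arm:
  series: [0,0,0,0,0.1,0,0,0,0,0,0,0.1,0,0]

```text
time_s: 10.3
ee_pos: [559.1, 172.3, 249.7]
tcp_rot: [-3.142, 0.0, -0.244]
wrist_force: [-1.2, 2.2, -0.1]
width: -0.3
grip_force: 1.3
```

Request:
move_arm:
  series: [0,0,0,0,0.1,0,0,0,0,0,0,0.1,0,0]

```text
time_s: 10.5
ee_pos: [558.6, 170.4, 249.7]
tcp_rot: [-3.142, 0.0, -0.244]
wrist_force: [-1.4, 3.8, 0.2]
width: -0.1
grip_force: 1.3
```

Request:
move_arm:
  series: [0,0,0,0,0.1,0,0,0,0,0,0,0.1,0,0]

```text
time_s: 10.7
ee_pos: [558.2, 169.3, 249.8]
tcp_rot: [-3.14, -0.0, -0.244]
wrist_force: [-0.2, 7.4, -0.6]
width: -0.2
grip_force: 3.6
```

Request:
move_arm:
  series: [0,0,0,0,0.1,0,0,0,0,0,0,0.1,0,0]

```text
time_s: 10.9
ee_pos: [557.9, 168.7, 249.9]
tcp_rot: [-3.137, -0.001, -0.243]
wrist_force: [2.9, 11.6, -2.6]
width: 0.4
grip_force: 5.5
```

Request:
move_arm:
  series: [0,0,0,0,0.1,0,0,0,0,0,0,0.1,0,0]

```text
time_s: 11.1
ee_pos: [557.7, 168.0, 250.0]
tcp_rot: [-3.134, -0.001, -0.242]
wrist_force: [2.4, 15.4, -5.5]
width: -0.0
grip_force: 7.4
```

It's at the end stop. I'll hold briefly, then come away.

Request:
move_arm:
  series: [0,0,0,0,0,0,0,0,0,0,0,0,0,0,0,0,0,0,0,0,0,0,0,0,0,-0.5,0,0,0,0,0,0,-1,0,0,0,0,0,0,-1,0,0,0,0,0,0,0,-2,0,0,0,0,0,0,-3,0,0,0,0,0,0,-4,0,0,0,0,0,0,-4,0,0,0,0,-3,0,-3,0,0,0,0,-3,0,-2,0,0,0,0,-3,0,0,0,0,0,0,0,0,0,0]

```text
time_s: 12.5
ee_pos: [472.6, 212.3, 431.2]
tcp_rot: [-3.141, -0.001, -0.241]
wrist_force: [0.9, 0.1, 0.2]
width: 0.2
grip_force: 0.0
```

```bash
python3 - <<'E'
from h import *
a=cv2.resize(manip.capture("scene")[130:240,90:270],None,fx=4,fy=4,interpolation=cv2.INTER_CUBIC)
cv2.imwrite("pics/b4.png",a)
E
```

```text
(no output)
```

View pics/b4.png

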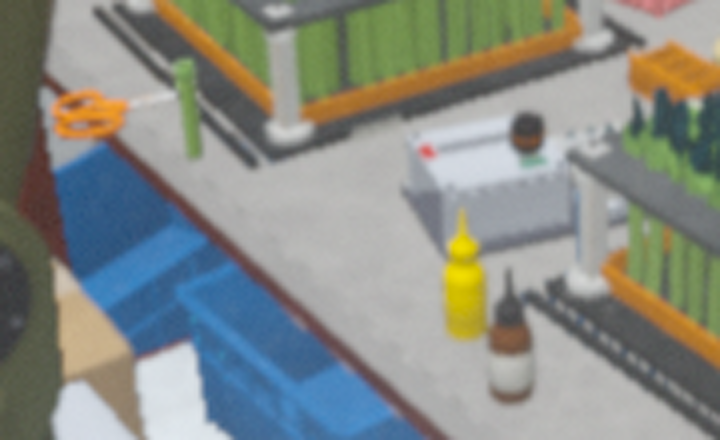

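The knob at (527,132) is at the green end. The amber bottle at (510,350) and the sleeve at (188,110) are upright, and the gripper is clear.

```bash
python3 -c "
from station import manip
print(manip.job_done())"
```

```text
the job is handed in; nothing more can be done
None
```

The knob went to the corner, then sideways to its end stop at the green end; the last picture shows it there with the bottle and sleeve upright and the arm clear. The job was handed in at about 12.6 s, but no verdict was returned.

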